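# Wedge the spring clip off the tape-stand rod

### The job

Free the parcel-tape roll for a change: take the orange wedge from its wooden holder, slide it down between the rod's head and the clip's brass tongue so that it spreads the spring clip and eases it back off the rod, and stop once the clip has sprung right back off it, gently, without jamming it hard against its end stops. Leave the clip lying on the keeper plate, touch it with nothing but the wedge, then stand the wedge back fully home in its holder. Do not disturb the small things standing about.

Things in the scene. Friction and masses are not known exactly. Their poses are not given: they have to be found in the camera images.
- tape_stand: Fixed stand: brown parcel-tape roll (104 mm across) on a round blue base (120 mm across), topped by an aluminium keeper plate (66 x 48 mm, upper face 62 mm up) through which an upright steel rod rises. Origin: on the rod's axis, at the desk. Its +x is where the clip's mouth looks; the clip comes off towards -x, between low rails, until two end stops catch it 10 mm from its seat.
- rod_head (a point): Centre of the top of the rod's round head, 74 mm up; axes as the stand's. The head is 15 mm across, from 68.5 to 74 mm up, top edge bevelled; the neck below it is 10 mm across.
- slot (a point): Middle of the slot in the keeper plate, level with its upper face, 20 mm behind (-x of) the rod's axis. The slot runs from x = -35 to -5 mm of the rod's axis, 17 mm wide, and is open below down to 8 mm above the desk: the wedge goes down through it.
- clip: Spring clip, dark steel, 5 mm high, about 36 x 24 mm, flat on the keeper plate round the rod's neck, under the head. Origin: its underside, on the rod's axis while seated; axes as the stand's. Bridge at x = -27 to -23 mm, two sprung legs forward to a bump each that hold the rod. Between bridge and rod a brass tongue: a round bar 5 mm thick, 13 mm long across y, on which the wedge bears.
- clip_eye (a point): Clip's point on the rod's axis while seated, half-way up (64.5 mm above the desk). Its x in the stand's frame: 0 seated, about -10 mm when off. As it is pushed back the wedge feels 4 to 8 N over the first 4 mm, fading to almost nothing at 5 mm (legs at their widest; it can hang there), and it springs off by itself to the stops once pushed 6 to 7.5 mm back.
- clip_left (a joint): How far the clip's +y leg is sprung outward, m: 0 seated, about 0.002 at most while passing the rod, near 0 again when off. (The brass tongue, not measured, is stiffly set with its near face 4.3 to 10.8 mm behind the back of the rod's head, different each time: the wedge depth that frees the clip differs by up to 18 mm, so find it by feel.)
- clip_right (a joint): The same for the clip's -y leg. (After the push has faded, some 4 to 8 mm more wedge depth springs the clip off; see that it has jumped back. Some 14 mm more jams it on the end stops and the force climbs steeply: keep wedge on clip and wedge on stand below 25 N.)
- wedge: Loose orange wedge, upright, 35 to 70 g, 104 mm tall. Origin: level with its lower tip, on the handle's centre line; z up. Blade 50 mm long, 12 mm wide (y). Flat upright back face at x = +10 mm; sloping face looks to -x, at x = +8 mm at the tip (2 mm thick), -10 mm at the blade's top (20 mm thick). Blade and clip are slippery (friction about 0.12).
- wedge_grip (a point): Centre of the wedge's handle, 85 mm above the tip; axes as the wedge's. Handle 20 mm (x) by 16 mm (y), from 54 to 104 mm above the tip; below it a collar 26 mm wide (y), x = -13 to +10 mm, 50 to 54 mm above the tip. In use: upright, wedge x along the stand's x, back face just clear of or touching the rod's head, sloping face to the tongue.
- holder: Fixed light-wood block, 56 (x) x 48 (y) x 58 mm high, with a hole for the wedge. Origin: centre of its underside on the desk. The wedge starts in it with its axes along the holder's, collar resting on the top; then the handle's centre is 93 mm above the desk.
- holder_hole (a point): Centre of the holder's hole at its mouth, 58 mm up: 23 mm (x) by 17 mm (y), 54 mm deep, bevelled mouth.
- glue_stick: Bystander: glue stick standing upright, 26 mm across, 89 mm tall; origin at its foot.
- lip_balm: Bystander: pink lip balm standing upright, 17 mm across, 68 mm tall; origin at its foot.
- washi_1: Bystander: small pink-brown roll of paper tape lying flat, 37 mm across, 15 mm high; origin under its centre.
There are look-alikes about, which are no part of the job. There is more than one size of the holder; the job needs the smallest. There is more than one size of the wedge; the job needs the larger.

How it is judged (in metres and radians):
On the way, in this order (a step that is already met when the one before it is completed fails the run):
1. the wedge, driven in behind the tongue, spreads the clip's legs (contact force between wedge and clip above 1 N and value of joint each of clip_left, clip_right above 0.001 m), for 0.1 s.
2. the clip has let go of the rod (at least 8.8 mm back from its seat, still on the keeper plate) (x of clip_eye in the frame of tape_stand below -0.0088 m and z of clip_eye in the frame of tape_stand above 0.06 m), for 0.2 s.
At the end, for the whole second after the job is handed in: Clip off the rod: 8.5 to 20 mm back from its seat along the stand's -x, lying on the keeper plate (its middle 60 to 70 mm up), at rest; wedge upright (within 0.1 rad) and home in its holder, handle centre within 8 mm of the holder's axis and 88 to 97 mm up, at rest, released (x of clip_eye in the frame of tape_stand between -0.02 and -0.0085 m and z of clip_eye in the frame of tape_stand between 0.06 and 0.07 m and z of wedge_grip in the frame of holder between 0.088 and 0.097 m and horizontal distance between wedge_grip and holder below 0.008 m and angle between wedge_grip's own z axis and vertical below 0.1 rad and linear speed of each of wedge, clip below 0.02 m/s); the robot touches nothing.
It fails at once if the wedge presses on the clip with more than 25 N (contact force between wedge and clip above 25 N).
It fails at once if the wedge presses on the stand with more than 25 N (contact force between wedge and tape_stand above 25 N).
It fails at once if the robot itself touches the clip (contact force between any of the fingers, the arm and clip above 1 N).
It fails at once if a bystander is shifted more than 15 mm (distance of any of glue_stick, lip_balm, washi_1 from where it was at the start of the episode above 0.015 m).
It also fails if it takes over 58 s, if anything falls off the work surface, if the arm or the gripper's body presses on something with over 40 N, if the wrist force passes 120 N, or if a joint passes its speed limit or range.

### The arm

A 6-joint arm with a two-finger parallel gripper is mounted at the origin on a cart in front of the work surface, level with it; the furniture and walls round the work are solid. World frame = base frame: x ahead of the robot, y to its left, z up, the work surface at z = 0. Lengths are in m, angles in degrees, forces in N, time in s.
With the tool pointing down it reaches from about 0.4 to 0.825 m from the base axis. Payload 7 kg.
Tool frame: the origin (TCP) lies on the centre line of the jaws, within the pads' length; the fingertips stand 11 mm ahead of it and the grasp point (between the pads) lies 8 mm behind it; z points along the fingers, y is the line along which they close (so a half turn about z gives the same grasp; the last joint's range is limited). The gripper opens to 88 mm and grips with 3 to 60 N. Pads are 19 mm wide; open, the fingers measure 130 mm over their backs; the gripper's body (78 mm by 193 mm) begins 47 mm behind the grasp point.
Start: joints at [-49.784, 20.546, 0.682, 0, -70.136, -16.507], TCP at [0.271, -0.618, 0.238] pointing down, gripper open.
Joint ranges: [-176.03, 176.03], [-82.01, 121.73], [-58.28, 71.71], [-173.87, 95.51], [-174.79, -0.11], [-173.66, 173.66]. Speed limits (degrees/s): [136.94, 136.94, 172.46, 180, 180, 180].

### API

Orientations are given as [roll, pitch, yaw] about the fixed x, y, z axes, in that order (R = Rz(yaw) Ry(pitch) Rx(roll)).
In Python, from plant import r, capture, camera_model, job gives the robot as it stands.
- The arm moves only by the tool drive_tool, never from a script. Its argument "increments" is a list that holds one entry, the list of rows, each a list of 5 numbers: the gripper's target within -1 to 1 (fully open at 1, half-way at 0, shut at -1), then the shift along the tool's x, y, z scaled (see below), then the turn about the tool's z scaled (see below). In form: [[[gripper, tx, ty, tz, roll], ...]]. A call has 1 to 5 rows; each row is the pose to reach, as a shift and turn from the pose commanded when the call began, along the tool's axes at that moment, turning the shorter way round; what a row does not reach only later rows make up. The controller multiplies each number of a shift by 120 mm and each number of a turn by 360 degrees. A row lasts 1/8 s, in which the tool goes at most 62.5 mm and 10.7 degrees, less where a joint would pass 70% of its speed; a pose out of reach is approached as far as the arm can. A call with a number of a shift or a turn outside -1 to 1 is refused whole. A call with a gripper value outside its range is refused whole. The fingers move at their own pace and stop on an object; "squeeze" is the grip in N (left out, the last holds). Time passes only in rows, so rows that repeat a pose let the fingers close. It gives the time, the measured TCP pose, the force, the opening and the grip force at its end, in the units of the state.
- r.get_state(): the state, without advancing time (a new reading comes with each control period).
- capture(name): name is "scene" or "top"; returns the picture (384x512x3 uint8, red, green, blue); there is no depth.
- camera_model(name): a dict with "camera_matrix" (3x3 intrinsics, pixels), "k1" (the pictures are not rectified: a ray, as slopes to the right and down, at radius r is drawn at 1 + k1 r^2 times it, then the intrinsics apply), "rvec" (rotation vector, rad) and "tvec" (3), from world to camera coordinates, as OpenCV has them. Camera axes: x right, y down, z forward; pixel columns grow to the right and rows downward; lengths in m; the calibration is good to about 2 mm. A picture is of the moment at which its call begins. camera_model takes no time and is no camera call.
- job.close_job(): hands the job in; it is judged then, once.
The state is a dict: "time_s": time; "joints": joint angles; "qd": joint speeds; "joint_torque": joint torques, N m; "tcp_pos": TCP position; "eef_rot": TCP orientation; "contact_force": force on the tool from outside, world axes, zero at the start; "moment": the same for the moment, N m; "gripper_width": finger opening in m; "gripper_force": force on a finger pad.
Only numpy, scipy, OpenCV 4.12 (cv2) and the standard library are available. Lean on these libraries where they do the work, as an engineer would, in place of code of your own. Each camera call takes 0.05 s, during which the arm holds its last target. There are 200 camera calls.

## Working session

There is one attempt and no reset: what is moved stays moved. The work goes in short steps, Python scripts to look and compute and a tool call to move; the robot and the scene stay as the last step left them, time stands still between calls to the robot, and variables do not carry over. Pictures are saved under pics/ and viewed, at most 10 in all, crops included, and the job is handed in when it is done.

Besides the shell and the picture viewer there is one more tool, called as name(argument=value, ...) on one line, values as JSON. drive_tool: Moves the arm, as the interface text tells. Its arguments: {"type":"object","properties":{"increments":{"type":"array"},"squeeze":{"type":"number"}},"required":["increments"]}

```bash
mkdir -p pics
cat > h.py <<'E'
import numpy as np, cv2
from plant import r, capture, camera_model, job
def snap(n,f):
    im=capture(n); cv2.imwrite('pics/'+f,cv2.cvtColor(im,cv2.COLOR_RGB2BGR)); return im
def cm(n):
    m=camera_model(n); return np.array(m['camera_matrix']),m['k1'],cv2.Rodrigues(np.array(m['rvec'],float))[0],np.array(m['tvec'],float).ravel()
def px2w(n,u,v,z):
    K,k,R,t=cm(n); d=np.array([(u-K[0,2])/K[0,0],(v-K[1,2])/K[1,1]]); s=d.copy()
    for _ in range(30): s=d/(1+k*(s@s))
    ray=R.T@np.array([*s,1]); c=-R.T@t; return c+ray*(z-c[2])/ray[2]
def w2px(n,p):
    K,k,R,t=cm(n); q=R@np.array(p,float)+t; s=q[:2]/q[2]; s=s*(1+k*(s@s)); return np.array([K[0,0]*s[0]+K[0,2],K[1,1]*s[1]+K[1,2]])
E
python3 - <<'E'
from h import *
a=snap('scene','s0.png');b=snap('top','t0.png')
cv2.imwrite('pics/top_b.png',cv2.resize(cv2.cvtColor(b,cv2.COLOR_RGB2BGR),(800,600),interpolation=cv2.INTER_CUBIC))
for n in('scene','top'):
    K,k,R,t=cm(n);print(n,K.tolist(),k,-R.T@t,R[2])
print(r.get_state())
E
```

```text
scene [[464.76206148513813, 0.0, 255.82971434839922], [0.0, 464.76206148513813, 191.874663994508], [0.0, 0.0, 1.0]] -0.06527391849166388 [0.02284242 0.19843903 0.69740082] [ 0.62231004 -0.36228985 -0.69388492]
top [[370.88443395099875, 0.0, 254.484469146207], [0.0, 370.88443395099875, 196.25182807453587], [0.0, 0.0, 1.0]] 0.01500486452318655 [ 0.48943203 -0.11577419  0.91528249] [ 0.08389966  0.00663688 -0.99645211]
{'time_s': 0.1, 'joints': array([-4.97852971e+01,  2.05867101e+01,  6.40237715e-01, -1.63941749e-02,
       -7.01342727e+01, -1.65081008e+01]), 'qd': array([ 0.02462252, -0.11807941,  0.12485161,  0.08672842,  0.02425375,
        0.05252935]), 'joint_torque': array([-1.74162797e-03, -5.84163845e+01,  2.93750507e+01,  7.01556623e+00,
        1.01876157e-02, -4.67222139e-05]), 'tcp_pos': array([ 0.27121396, -0.61768167,  0.23673681]), 'eef_rot': array([ 1.79918204e+02, -8.16850939e-03, -1.56298974e+02]), 'contact_force': array([-0.47877417, -1.30151173, -0.02834022]), 'moment': array([ 0.01658176, -0.00362744,  0.05095998]), 'gripper_force': 0.0, 'gripper_width': 0.08777763297802457}
```

View pics/s0.png

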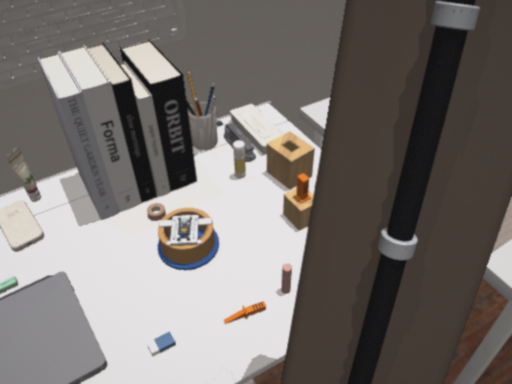

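View pics/top_b.png

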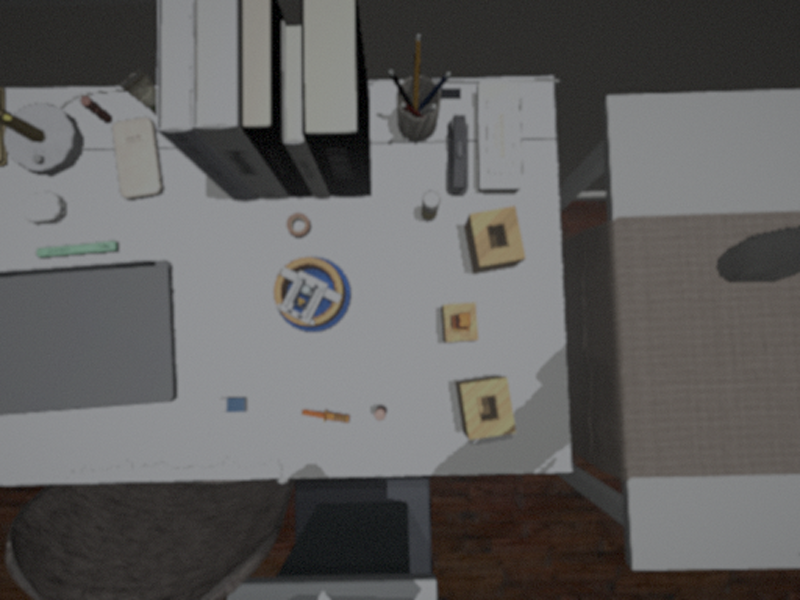

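The scene view shows the tape stand at about (187,235), the orange wedge in the small holder at (300,205), the lip balm at (286,278) and the glue stick at (239,160). The top view (at 1.56x) shows the stand at (312,293), the smallest holder at (460,322) and a small decoy wedge lying at (325,415). Next I'll zoom in.

Run:
```python
from h import *
a=cv2.imread('pics/s0.png');b=cv2.imread('pics/t0.png')
def crop(i,u,v,w=66,h=50): return cv2.resize(i[v-h//2:v+h//2,u-w//2:u+w//2],(396,300),interpolation=cv2.INTER_CUBIC)
cv2.imwrite('pics/c0.png',np.vstack([np.hstack([crop(b,200,188),crop(b,295,206)]),np.hstack([crop(a,187,236),crop(a,301,200)])]))
for n,u,v in(('top',312/1.5625,293/1.5625),('top',460/1.5625,322/1.5625),('top',380/1.5625,410/1.5625),('top',430/1.5625,205/1.5625),('top',299/1.5625,225/1.5625)): print(px2w(n,u,v,0.06))
```

```text
[0.58469408 0.0166444  0.06      ]
[ 0.5365914  -0.20162031  0.06      ]
[ 0.41075056 -0.08099971  0.06      ]
[ 0.71347835 -0.16207758  0.06      ]
[0.68770116 0.0351063  0.06      ]
```

View pics/c0.png

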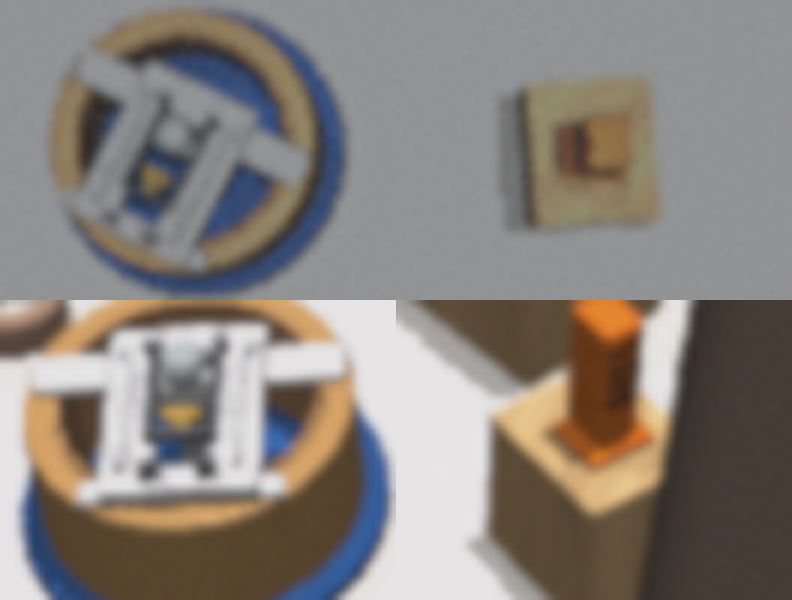

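```bash
cat > fit.py <<'E'
from h import *
from scipy.optimize import least_squares
def cr(u0,v0,U,V): return u0+(U+.5)/6-.5, v0+(V+.5)/6-.5
T=lambda U,V:cr(167,163,U,V); S=lambda U,V:cr(154,211,U,V-300)
print('head',px2w('top',*T(175,137),.074),px2w('scene',*S(183,357),.073))
print('tongue',px2w('top',*T(152,181),.0645),px2w('scene',*S(180,412),.0645))
for nm,A,B,z in (('armsT',('top',T(95,68)),('top',T(292,165)),.062),('armsS',('scene',S(28,372)),('scene',S(345,360)),.062),('LrailT',('top',T(160,62)),('top',T(85,205)),.062),('RrailT',('top',T(252,125)),('top',T(195,250)),.062),('LS',('scene',S(112,335)),('scene',S(102,490)),.062),('RS',('scene',S(268,330)),('scene',S(262,482)),.062)):
    a=px2w(A[0],*A[1],z);b=px2w(B[0],*B[1],z);d=b-a;print(nm,a,b,np.linalg.norm(d),np.degrees(np.arctan2(d[1],d[0])))
TH=lambda U,V:cr(262,181,U-396,V); SH=lambda U,V:cr(268,175,U-396,V-300)
print('holder top corners')
for p in((527,85),(650,78),(658,215),(530,228)): print(px2w('top',*TH(*p),.058))
for p in((492,418),(592,515)): print(px2w('scene',*SH(*p),.058))
K=[px2w('scene',*SH(*p),.062) for p in((551,430),(598,462),(653,434))];print('collar',K)
# model of holder collar/handle projection
E
python3 fit.py
```

```text
head [0.58817248 0.02340902 0.074     ] [0.58790738 0.02236901 0.073     ]
tongue [0.57247648 0.03397807 0.0645    ] [0.57535745 0.030238   0.0645    ]
armsT [0.61716968 0.05613149 0.062     ] [ 0.57767711 -0.01964904  0.062     ] 0.08545379900122084 -117.52600622464945
armsS [0.61727159 0.0630651  0.062     ] [ 0.57039862 -0.02316368  0.062     ] 0.09814518316369628 -118.52798966028216
LrailT [0.61893099 0.03093744 0.062     ] [0.56402777 0.06030865 0.062     ] 0.06226581402360687 151.85484949442403
RrailT [ 0.59355786 -0.00440269  0.062     ] [0.54569528 0.01809299 0.062     ] 0.05288555890686946 154.82620856697466
LS [0.61808249 0.03442153 0.062     ] [0.56143761 0.06236936 0.062     ] 0.06316425416862857 153.7388865158256
RS [ 0.59439432 -0.00833996  0.062     ] [0.53941212 0.02027135 0.062     ] 0.06198103833178331 152.50870072799674
holder top corners
[ 0.56356995 -0.17721214  0.058     ]
[ 0.56519313 -0.22475122  0.058     ]
[ 0.51228463 -0.22605193  0.058     ]
[ 0.50839057 -0.17677526  0.058     ]
[ 0.5617993  -0.17850421  0.058     ]
[ 0.50834252 -0.18123819  0.058     ]
collar [array([ 0.54370585, -0.18938354,  0.062     ]), array([ 0.52365737, -0.19397061,  0.062     ]), array([ 0.52482131, -0.21649752,  0.062     ])]
```

```bash
cat >> h.py <<'E'
def goal(x,y,z,yaw,x0=None):
    s=r.get_state(); p=s['tcp_pos'] if x0 is None else np.array(x0[:3]); a=np.radians(s['eef_rot'][2] if x0 is None else x0[3])
    d=np.array([x,y,z])-p; c,si=np.cos(a),np.sin(a)
    t=np.array([d[0]*c+d[1]*si, d[0]*si-d[1]*c, -d[2]])/.12
    dy=(np.degrees(a)-yaw+180)%360-180
    print('t',s['time_s'],'p',s['tcp_pos'].round(4),s['eef_rot'].round(2),'F',s['contact_force'].round(2),'w',round(s['gripper_width'],4),'-> row',t.round(4),round(dy/360,4))
E
python3 - <<'E'
from h import *
for u,v in((210,192),(250,197),(310,195),(370,192),(608,90),(608,460)): print(px2w('top',u/1.5625,v/1.5625,0))
for u,v in((105,213),(190,185)): print(px2w('scene',u,v,0))
goal(.536,-.2015,.2,-178, [.271,-.618,.238,-156.3])
E
```

```text
[0.75894204 0.18875604 0.        ]
[0.7492479  0.12427654 0.        ]
[0.7502677  0.02752329 0.        ]
[ 0.7528695  -0.06927582  0.        ]
[ 0.91174567 -0.45917552  0.        ]
[ 0.32191681 -0.42858619  0.        ]
[0.75920348 0.13554194 0.        ]
[ 0.74322469 -0.05331885  0.        ]
t 0.1 p [ 0.2712 -0.6177  0.2367] [ 1.7992e+02 -1.0000e-02 -1.5630e+02] F [-0.48 -1.3  -0.03] w 0.0878 -> row [-3.4172  2.2905  0.3167] 0.0603
```

drive_tool(increments=[[[1,-0.85,0.57,0.05,0],[1,-0.85,0.57,0.05,0],[1,-0.85,0.57,0.05,0]]])

```text
time_s: 0.48
tcp_pos: [0.339, -0.5114, 0.2315]
eef_rot: [180.0, 0.0, -156.1]
contact_force: [0.4, -0.1, 0.7]
gripper_width: 0.0877
gripper_force: 0.0
```

drive_tool(increments=[[[1,-0.85,0.57,0.05,0],[1,-0.85,0.57,0.05,0],[1,-0.85,0.57,0.05,0]]])

```text
time_s: 0.85
tcp_pos: [0.4047, -0.4084, 0.2254]
eef_rot: [180.0, 0.0, -156.1]
contact_force: [-0.3, 0.1, -0.1]
gripper_width: 0.0875
gripper_force: 0.0
```

drive_tool(increments=[[[1,-0.85,0.57,0.05,0],[1,-0.85,0.57,0.05,0],[1,-0.85,0.57,0.05,0]]])

```text
time_s: 1.23
tcp_pos: [0.4705, -0.3053, 0.2193]
eef_rot: [180.0, -0.0, -156.1]
contact_force: [-0.2, -1.0, 0.3]
gripper_width: 0.0877
gripper_force: 0.0
```

drive_tool(increments=[[[1,-0.85,0.57,0.05,0.06],[1,-0.85,0.57,0.05,0.06],[1,-0.85,0.57,0.05,0.06],[1,-0.85,0.57,0.05,0.06]]])

```text
time_s: 1.72
tcp_pos: [0.5347, -0.2043, 0.2133]
eef_rot: [-180.0, -0.0, -177.8]
contact_force: [-0.3, -0.7, -0.2]
gripper_width: 0.0876
gripper_force: 0.0
```

Run:
```python
from h import *
a=snap('scene','s1.png');b=snap('top','t1.png')
goal(.536,-.2015,.14,-178)
a=cv2.imread('pics/s1.png');b=cv2.imread('pics/t1.png')
f=lambda i,u,v:cv2.resize(i[v-50:v+50,u-66:u+66],(396,300),interpolation=cv2.INTER_CUBIC)
cv2.imwrite('pics/c1.png',np.hstack([f(b,295,206),f(a,300,190)]))
```

```text
t 1.825 p [ 0.5343 -0.2048  0.2135] [-1.8000e+02 -3.0000e-02 -1.7789e+02] F [-1.44 -0.4   0.52] w 0.0876 -> row [-0.0156  0.0273  0.6122] 0.0003
```

View pics/c1.png

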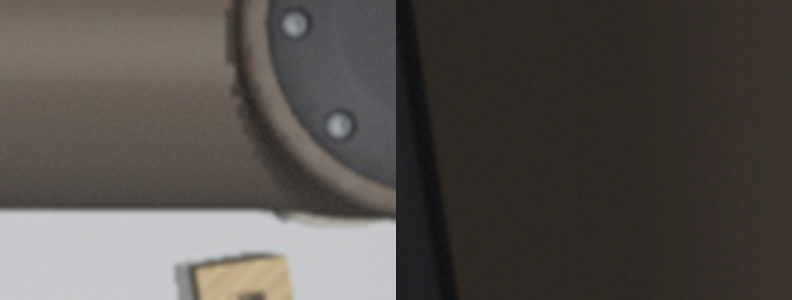

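The arm blocks both views at this spot: the crops show only the arm body. I'll rely on the fit and go down with the fingers wide open.

drive_tool(increments=[[[1,-0.015,0.027,0.4,0],[1,-0.015,0.027,0.4,0],[1,-0.015,0.027,0.75,0],[1,-0.015,0.027,0.9,0],[1,-0.015,0.027,0.9,0]]])

```text
time_s: 2.45
tcp_pos: [0.5361, -0.2011, 0.1058]
eef_rot: [-180.0, -0.1, -177.9]
contact_force: [-0.2, 0.9, 0.2]
gripper_width: 0.0877
gripper_force: 0.0
```

drive_tool(increments=[[[1,0,0,0.14,0],[1,0,0,0.14,0],[-0.3,0,0,0.14,0],[-1,0,0,0.14,0],[-1,0,0,0.14,0]]], squeeze=5)

```text
time_s: 3.08
tcp_pos: [0.5368, -0.2001, 0.0892]
eef_rot: [-180.0, 0.0, -177.9]
contact_force: [0.2, 0.1, 1.1]
gripper_width: 0.0632
gripper_force: 0.0
```

drive_tool(increments=[[[-1,0,0,0,0],[-1,0,0,0,0],[-1,0,0,0,0],[-1,0,0,0,0],[-1,0,0,0,0]]])

```text
time_s: 3.7
tcp_pos: [0.5366, -0.2003, 0.0888]
eef_rot: [-180.0, -0.0, -177.9]
contact_force: [0.6, -2.1, -1.4]
gripper_width: 0.016
gripper_force: 5.0
```

drive_tool(increments=[[[-1,0,0,0,0],[-1,0,0,0,0],[-1,0,0,0,0]]], squeeze=40)

```text
time_s: 4.08
tcp_pos: [0.5366, -0.2004, 0.0888]
eef_rot: [-180.0, 0.0, -177.9]
contact_force: [0.2, -4.3, -0.9]
gripper_width: 0.0158
gripper_force: 40.0
```

drive_tool(increments=[[[-1,0,0,-0.25,0],[-1,0,0,-0.5,0],[-1,0,0,-0.75,0],[-1,0,0,-0.93,0],[-1,0,0,-0.93,0]]])

```text
time_s: 4.7
tcp_pos: [0.5375, -0.1999, 0.202]
eef_rot: [180.0, 0.2, -177.9]
contact_force: [0.8, 0.2, -0.5]
gripper_width: 0.0159
gripper_force: 40.0
```

Run:
```python
from h import *
# handle centre target: back face (+10mm) 1.5mm clear of head back (-7.5) => stand x=-19
h=np.array([.588,.0228]);a=np.radians(-27.3);print(h-.019*np.array([np.cos(a),np.sin(a)]))
p=h-.04*np.array([np.cos(a),np.sin(a)]);print(p)
goal(p[0],p[1],.20,152.7)
```

```text
[0.57111627 0.03151434]
[0.55245531 0.04114598]
t 4.7 p [ 0.5375 -0.1999  0.202 ] [ 179.99    0.2  -177.88] F [ 0.76  0.18 -0.54] w 0.0159 -> row [-0.1986  2.0023  0.0166] 0.0817
```

drive_tool(increments=[[[-1,-0.1,0.5,0,0],[-1,-0.1,1,0,0],[-1,-0.1,1,0,0]]])

```text
time_s: 5.08
tcp_pos: [0.5436, -0.0763, 0.1992]
eef_rot: [179.9, -0.1, -177.7]
contact_force: [-0.1, -0.4, -0.8]
gripper_width: 0.0155
gripper_force: 40.0
```

drive_tool(increments=[[[-1,-0.1,0.5,0,0.08],[-1,-0.1,0.8,0,0.08],[-1,-0.1,1,0,0.08],[-1,-0.1,1,0,0.08],[-1,-0.1,1,0,0.08]]])

```text
time_s: 5.7
tcp_pos: [0.5514, 0.0399, 0.1996]
eef_rot: [-180.0, -0.1, 153.4]
contact_force: [-0.6, 1.2, -1.0]
gripper_width: 0.0159
gripper_force: 40.0
```

Run:
```python
from h import *
snap('scene','s2.png');snap('top','t2.png')
goal(.571,.0315,.2,152.7)
a=cv2.imread('pics/s2.png');b=cv2.imread('pics/t2.png')
f=lambda i,u,v:cv2.resize(i[v-60:v+60,u-80:u+80],(400,300),interpolation=cv2.INTER_CUBIC)
cv2.imwrite('pics/c2.png',np.hstack([f(b,200,188),f(a,187,215)]))
```

```text
t 5.8 p [0.5516 0.0396 0.2   ] [-1.7997e+02 -3.0000e-02  1.5332e+02] F [ 0.29 -0.52  0.09] w 0.0159 -> row [-0.1748  0.0122 -0.0003] 0.0017
```

View pics/c2.png

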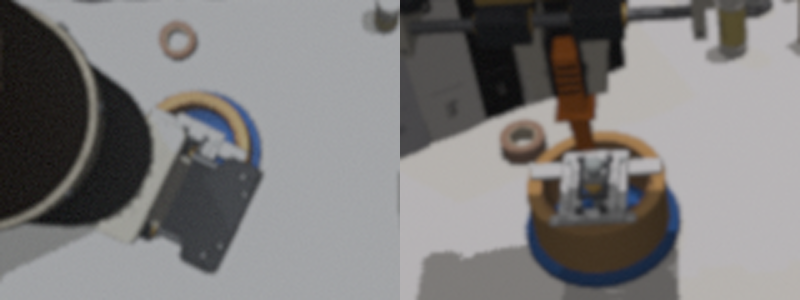

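```bash
cat >> h.py <<'E'
def over(png,out,u,v,wx=0.,wy=0.,tip=.0808,w=80,hh=60,k=10,stand=(.588,.0228,-27.3),st=None):
    s=r.get_state() if st is None else st; p=s['tcp_pos']; a=np.radians(s['eef_rot'][2]-180)
    im=cv2.imread('pics/'+png)[v-hh//2:v+hh//2,u-w//2:u+w//2]; im=cv2.resize(im,None,fx=k,fy=k,interpolation=cv2.INTER_CUBIC)
    def pr(o,a,q):
        c,sn=np.cos(a),np.sin(a); P=[o[0]+c*q[0]-sn*q[1],o[1]+sn*q[0]+c*q[1],o[2]+q[2]]
        x=w2px('scene',P); return tuple(int(t) for t in ((x-[u-w//2,v-hh//2]+.5)*k))
    o=(p[0],p[1],p[2]-tip); m=lambda q:pr(o,a,(q[0]+wx,q[1]+wy,q[2]))
    for y in(-.006,.006):
        cv2.polylines(im,[np.array([m((.01,y,.05)),m((.01,y,0)),m((.008,y,0)),m((-.01,y,.05))])],False,(0,255,0),1)
    cv2.polylines(im,[np.array([m((x,y,.054)) for x,y in((-.013,-.013),(.01,-.013),(.01,.013),(-.013,.013))])],True,(255,255,0),1)
    S=(stand[0],stand[1],0);b=np.radians(stand[2])
    cv2.polylines(im,[np.array([pr(S,b,(.0075*np.cos(t),.0075*np.sin(t),.0735)) for t in np.linspace(0,6.28,25)])],True,(0,0,255),1)
    cv2.polylines(im,[np.array([pr(S,b,q) for q in((-.035,-.0085,.062),(-.005,-.0085,.062),(-.005,.0085,.062),(-.035,.0085,.062))])],True,(255,0,255),1)
    cv2.imwrite('pics/'+out,im)
E
python3 -c "
from h import *
over('s2.png','o2.png',181,213)"
```

```text
(no output)
```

View pics/o2.png

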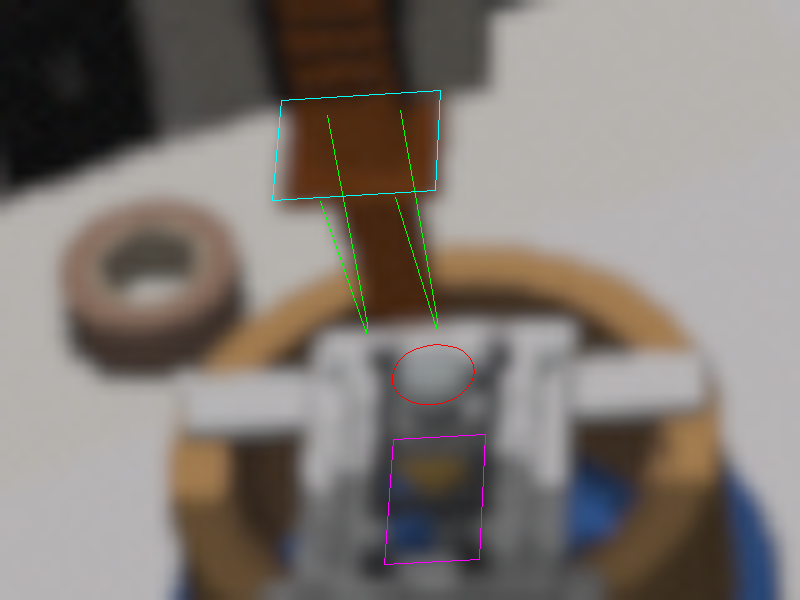

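Run:
```python
from h import *
im=cv2.imread('pics/s2.png')
for v in range(190,217):
    print(v,' '.join('%3d'%(int(x[2])-int(x[0])) for x in im[v,166:192]))
s=r.get_state();p=s['tcp_pos'];a=np.radians(s['eef_rot'][2]-180);c,sn=np.cos(a),np.sin(a)
for nm,q in dict(blade_tl=(-.01,.006,.05),blade_tr=(-.01,-.006,.05),tipl=(.008,.006,0),tipr=(.008,-.006,0),bl=(.01,.006,.05),cnl=(-.013,.013,.05),cnr=(-.013,-.013,.05),cfl=(.01,.013,.054),cfr=(.01,-.013,.054)).items():
    print(nm,w2px('scene',[p[0]+c*q[0]-sn*q[1],p[1]+sn*q[0]+c*q[1],p[2]-.0808+q[2]]).round(1))
```

```text
190   6   5   4  16  35  47  49  51  50  48  47  42  41  40  22   8   6   7   7   7   7   7   7   5   7   7
191   7   6   3  11  29  37  40  37  40  38  37  34  37  39  30   9   7   9  11  10   8   7   6   6   7   7
192   6   4   4   9  28  39  36  36  37  41  42  44  47  49  37  17  18  23  24  16   9   6   6   7   7   7
193   6   4   4  11  35  53  54  51  53  55  56  55  59  58  45  35  42  49  38  18  10   7   7   7   7   7
194   5   5   7  16  38  60  61  59  60  62  61  62  65  59  52  51  60  65  44  21  11   8   8   8   7   7
195   7   6   8  17  36  60  62  61  63  62  64  62  61  60  58  57  65  68  46  22  12   8   7   8   7   7
196   7   7   9  17  37  61  63  64  64  63  61  62  64  61  58  60  67  68  46  22  12   8   7   8   8   8
197   7   7  10  18  40  63  62  64  62  63  61  61  62  60  61  63  68  69  44  20  10   7   7   7   7   7
198   8   7  11  22  44  67  65  62  64  65  64  60  63  62  60  62  67  69  39  17   9   7   7   7   7   8
199   8   8  13  26  48  69  68  64  64  63  65  62  64  64  63  69  73  68  36  14   8   7   7   7   7   6
200   8   8  13  27 
[... 1288 characters left out ...]
 19  32  47  62  74  78  79  76  66  56  55  55  54  56  55  52  43  38  34  34  35  35  35  36
213  15  22  39  58  73  79  80  77  71  62  52  47  52  54  54  54  51  49  44  31  28  26  26  28  28  27
214  35  48  64  77  80  78  72  64  54  42  34  35  40  42  39  37  36  30  25  19  14  11  12  12  14  15
215  63  72  79  80  76  67  52  33  21  13  10  12  14  17  19  20  18  16  12   9   5   4   3   4   6   7
216  79  81  79  73  63  46  23  10   5   3   4   3   4   5   6   8   7   6   5   4   1   1   1   1   1   2
blade_tl [172.6 202.7]
blade_tr [180.1 202.2]
tipl [177.2 215.8]
tipr [184.2 215.4]
bl [173.3 194. ]
cnl [168.1 204.3]
cnr [184.3 203.3]
cfl [168.6 192.5]
cfr [184.6 191.6]
```

Run:
```python
from h import *
im=cv2.imread('pics/s2.png')[176:220,160:204]
im=np.clip(im.astype(float)*1.8,0,255).astype(np.uint8)
cv2.imwrite('pics/z2.png',cv2.resize(im,(594,594),interpolation=cv2.INTER_CUBIC))
```

```text
(no output)
```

View pics/z2.png

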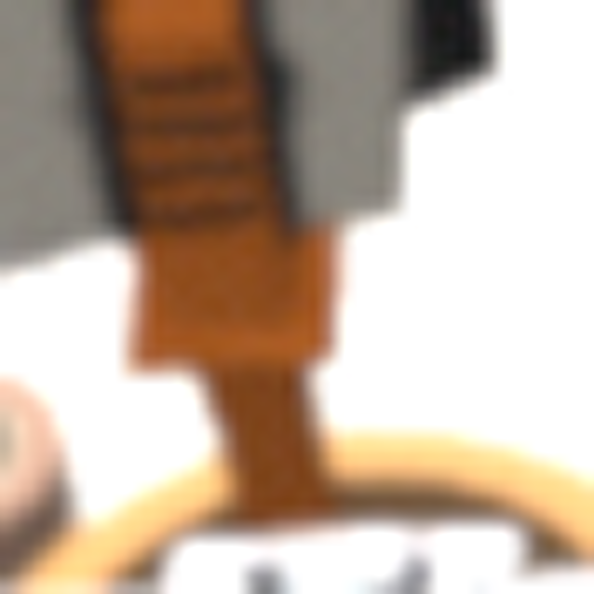

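Run:
```python
from h import *
goal(.5685,.0329,.166,152.2)
```

```text
t 5.8 p [0.5516 0.0396 0.2   ] [-1.7997e+02 -3.0000e-02  1.5332e+02] F [ 0.29 -0.52  0.09] w 0.0159 -> row [-0.151   0.0133  0.283 ] 0.0031
```

drive_tool(increments=[[[-1,-0.08,0.013,0.1,0.003],[-1,-0.15,0.013,0.2,0.003],[-1,-0.15,0.013,0.28,0.003],[-1,-0.15,0.013,0.28,0.003],[-1,-0.15,0.013,0.28,0.003]]])

```text
time_s: 6.42
tcp_pos: [0.5686, 0.0339, 0.1669]
eef_rot: [-180.0, 0.0, 152.2]
contact_force: [0.6, -0.5, -0.7]
gripper_width: 0.0159
gripper_force: 40.0
```

Run:
```python
from h import *
snap('scene','s3.png')
goal(.5685,.0329,.166,152.2)
over('s3.png','o3.png',181,218,w=53,hh=40,k=15)
```

```text
t 6.475 p [0.5687 0.034  0.1671] [1.7998e+02 3.0000e-02 1.5225e+02] F [-0.22 -0.08  0.07] w 0.0156 -> row [-0.0028 -0.0088  0.0094] 0.0001
```

View pics/o3.png

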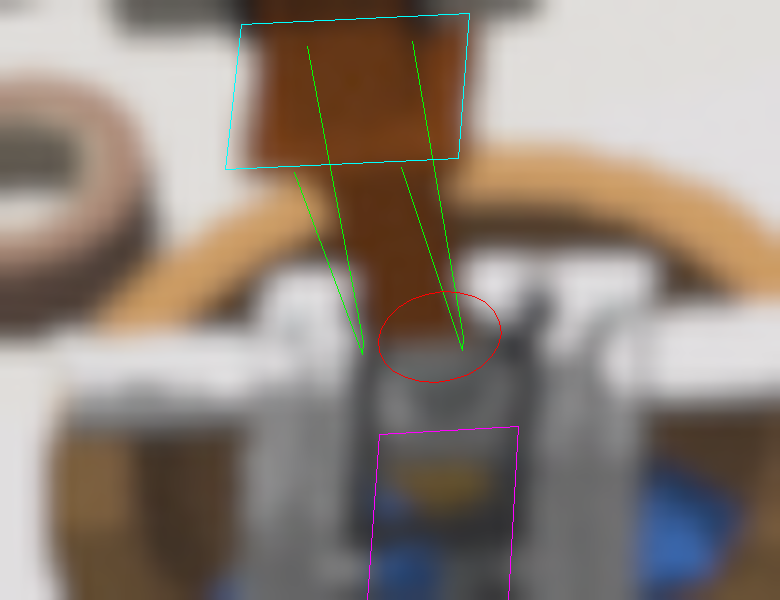

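Run:
```python
from h import *
a=np.radians(-27.3);c,s=np.cos(a),np.sin(a)
def st(p): d=p[:2]-[.588,.0228]; return np.array([c*d[0]+s*d[1],-s*d[0]+c*d[1]]).round(4)
P=lambda U,V:(155+U/15-.5,198+V/15-.5)
print('tip',st(px2w('scene',*P(420,339),.0863)))
print('tongue far/near/mid (top z.067)',[st(px2w('scene',*P(445,V),z)) for V,z in((455,.066),(510,.064),(478,.066))])
print('tcp',st(r.get_state()['tcp_pos']))
im=cv2.imread('pics/s3.png')
for v in range(215,240): print(v,im[v,182:186].mean(0).astype(int))
```

```text
tip [-0.0121  0.0002]
tongue far/near/mid (top z.067) [array([-0.0126, -0.0003]), array([-0.0197, -0.0004]), array([-0.0164, -0.0005])]
tcp [-0.0223  0.0011]
215 [42 62 95]
216 [ 50  69 101]
217 [46 66 99]
218 [37 58 93]
219 [34 56 91]
220 [59 72 94]
221 [88 92 99]
222 [98 98 97]
223 [93 93 90]
224 [89 89 87]
225 [93 92 91]
226 [96 95 95]
227 [92 92 93]
228 [76 84 89]
229 [57 81 95]
230 [49 77 94]
231 [53 68 79]
232 [54 56 60]
233 [57 51 49]
234 [73 58 50]
235 [88 66 53]
236 [91 67 53]
237 [87 68 57]
238 [93 82 77]
239 [103  99  98]
```

drive_tool(increments=[[[-1,0,0,0.04,0],[-1,0,0,0.08,0],[-1,0,0,0.12,0],[-1,0,0,0.15,0],[-1,0,0,0.15,0]]])

```text
time_s: 7.1
tcp_pos: [0.5684, 0.0338, 0.1484]
eef_rot: [-180.0, -0.0, 152.2]
contact_force: [-0.3, -0.6, -1.2]
gripper_width: 0.0158
gripper_force: 40.0
```

drive_tool(increments=[[[-1,0,0,0.012,0],[-1,0,0,0.024,0],[-1,0,0,0.036,0],[-1,0,0,0.048,0],[-1,0,0,0.05,0]]])

```text
time_s: 7.72
tcp_pos: [0.5691, 0.0339, 0.143]
eef_rot: [180.0, 0.1, 152.2]
contact_force: [3.1, -1.1, -0.1]
gripper_width: 0.0158
gripper_force: 40.0
```

drive_tool(increments=[[[-1,0,0,0.01,0],[-1,0,0,0.02,0],[-1,0,0,0.03,0],[-1,0,0,0.03,0]]])

```text
time_s: 8.22
tcp_pos: [0.569, 0.0339, 0.1393]
eef_rot: [180.0, 0.0, 152.2]
contact_force: [3.7, -2.3, 1.2]
gripper_width: 0.0158
gripper_force: 40.0
```

drive_tool(increments=[[[-1,0,0,0.01,0],[-1,0,0,0.02,0],[-1,0,0,0.03,0],[-1,0,0,0.03,0]]])

```text
time_s: 8.72
tcp_pos: [0.5688, 0.0339, 0.1356]
eef_rot: [180.0, 0.0, 152.2]
contact_force: [3.5, -2.0, 2.2]
gripper_width: 0.0157
gripper_force: 40.0
```

drive_tool(increments=[[[-1,0,0,0.01,0],[-1,0,0,0.02,0],[-1,0,0,0.03,0],[-1,0,0,0.03,0]]])

```text
time_s: 9.22
tcp_pos: [0.567, 0.0338, 0.131]
eef_rot: [-179.9, -0.2, 152.2]
contact_force: [-0.5, -0.6, -0.7]
gripper_width: 0.0162
gripper_force: 40.0
```

drive_tool(increments=[[[-1,0,0,0.01,0],[-1,0,0,0.02,0],[-1,0,0,0.03,0],[-1,0,0,0.03,0]]])

```text
time_s: 9.72
tcp_pos: [0.5684, 0.0339, 0.1282]
eef_rot: [-180.0, -0.0, 152.2]
contact_force: [-0.4, 0.0, -0.6]
gripper_width: 0.0158
gripper_force: 40.0
```

Run:
```python
from h import *
snap('scene','s4.png')
a=cv2.imread('pics/s3.png').astype(int);b=cv2.imread('pics/s4.png').astype(int)
for v in range(222,250): print(v,a[v,182:186].mean(0).astype(int),b[v,182:186].mean(0).astype(int))
f=lambda i:cv2.resize(np.clip(i[205:255,155:215]*1.5,0,255).astype(np.uint8),(390,325),interpolation=cv2.INTER_CUBIC)
cv2.imwrite('pics/c4.png',np.hstack([f(a),f(b)]))
```

```text
222 [98 98 97] [ 27  67 124]
223 [93 93 90] [ 30  71 130]
224 [89 89 87] [ 27  66 121]
225 [93 92 91] [ 24  57 105]
226 [96 95 95] [22 53 97]
227 [92 92 93] [22 53 96]
228 [76 84 89] [22 52 96]
229 [57 81 95] [23 53 96]
230 [49 77 94] [26 53 96]
231 [53 68 79] [28 54 95]
232 [54 56 60] [35 61 94]
233 [57 51 49] [ 44  78 103]
234 [73 58 50] [ 48  85 106]
235 [88 66 53] [51 79 95]
236 [91 67 53] [55 65 73]
237 [87 68 57] [58 57 58]
238 [93 82 77] [71 68 69]
239 [103  99  98] [100  99 100]
240 [109 108 107] [116 114 115]
241 [109 108 108] [117 116 116]
242 [104 103 103] [111 111 111]
243 [95 96 97] [102 104 105]
244 [79 86 94] [ 86  94 102]
245 [62 80 97] [ 66  85 103]
246 [ 52  78 100] [ 56  82 106]
247 [ 52  79 102] [ 54  82 106]
248 [51 77 99] [ 54  82 105]
249 [47 71 92] [50 76 98]
```

View pics/c4.png

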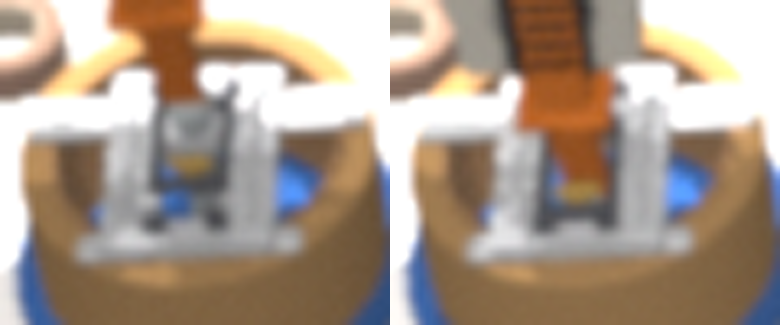

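The wedge force dropped to zero. The tongue row moved from 230 to 234.2, about 10 mm, and the bridge now lies at the end stops, so the clip is off. I'll withdraw the wedge.

drive_tool(increments=[[[-1,0,0,-0.05,0],[-1,0,0,-0.15,0],[-1,0,0,-0.35,0],[-1,0,0,-0.6,0],[-1,0,0,-0.6,0]]])

```text
time_s: 10.4
tcp_pos: [0.5703, 0.0343, 0.204]
eef_rot: [179.8, 0.2, 152.2]
contact_force: [0.6, 0.1, -0.9]
gripper_width: 0.0161
gripper_force: 40.0
```

Run:
```python
from h import *
b=(snap('scene','s5.png')[:,:,::-1]).astype(int)
for v in range(226,242): print(v,b[v,182:186].mean(0).astype(int))
goal(.5366,-.2003,.2,-177.9)
```

```text
226 [64 63 63]
227 [72 70 69]
228 [73 67 64]
229 [76 64 57]
230 [79 63 54]
231 [82 64 53]
232 [76 63 58]
233 [58 64 72]
234 [40 64 78]
235 [39 59 71]
236 [40 48 54]
237 [42 42 43]
238 [52 50 51]
239 [74 74 74]
240 [86 85 86]
241 [88 87 88]
t 10.45 p [0.5693 0.0342 0.2023] [1.7985e+02 1.3000e-01 1.5223e+02] F [-0.15  0.25 -1.26] w 0.0155 -> row [-0.6694 -1.8556  0.0194] -0.083
```

drive_tool(increments=[[[-1,-0.15,-0.45,0.02,0],[-1,-0.33,-0.93,0.02,0],[-1,-0.33,-0.93,0.02,0]]])

```text
time_s: 10.82
tcp_pos: [0.5502, -0.0866, 0.1974]
eef_rot: [-179.9, -0.1, 152.0]
contact_force: [0.5, 0.3, -0.9]
gripper_width: 0.0157
gripper_force: 40.0
```

drive_tool(increments=[[[-1,-0.17,-0.45,0,-0.083],[-1,-0.3,-0.8,0,-0.083],[-1,-0.335,-0.925,0,-0.083],[-1,-0.335,-0.925,0,-0.083],[-1,-0.335,-0.925,0,-0.083]]])

```text
time_s: 11.45
tcp_pos: [0.5355, -0.1997, 0.1977]
eef_rot: [180.0, -0.0, -178.0]
contact_force: [0.6, 0.7, -0.4]
gripper_width: 0.016
gripper_force: 40.0
```

Run:
```python
from h import *
goal(.5366,-.2003,.145,-177.9)
```

```text
t 11.45 p [ 0.5355 -0.1997  0.1977] [ 1.7999e+02 -2.0000e-02 -1.7803e+02] F [ 0.63  0.67 -0.37] w 0.016 -> row [-0.0092 -0.0056  0.4391] -0.0004
```

drive_tool(increments=[[[-1,-0.009,-0.005,0.15,0],[-1,-0.009,-0.005,0.35,0],[-1,-0.009,-0.005,0.5,0],[-1,-0.009,-0.005,0.55,0],[-1,-0.009,-0.005,0.55,0]]])

```text
time_s: 12.08
tcp_pos: [0.5367, -0.2004, 0.132]
eef_rot: [-180.0, -0.0, -177.9]
contact_force: [0.0, -0.5, -0.7]
gripper_width: 0.0161
gripper_force: 40.0
```

drive_tool(increments=[[[-1,0,0,0.06,0],[-1,0,0,0.13,0],[-1,0,0,0.2,0],[-1,0,0,0.27,0],[-1,0,0,0.27,0]]])

```text
time_s: 12.7
tcp_pos: [0.536, -0.2008, 0.0986]
eef_rot: [180.0, -0.1, -177.9]
contact_force: [-0.0, -0.8, -0.3]
gripper_width: 0.0157
gripper_force: 40.0
```

drive_tool(increments=[[[-1,0,0,0.02,0],[-1,0,0,0.045,0],[-1,0,0,0.07,0],[-1,0,0,0.077,0],[-1,0,0,0.077,0]]])

```text
time_s: 13.32
tcp_pos: [0.5365, -0.2008, 0.0903]
eef_rot: [-180.0, -0.0, -177.9]
contact_force: [0.5, -0.6, -1.7]
gripper_width: 0.0158
gripper_force: 40.0
```

drive_tool(increments=[[[-1,0,0,0.01,0],[-1,0,0,0.01,0],[-1,0,0,0.01,0]]], squeeze=5)

```text
time_s: 13.7
tcp_pos: [0.5366, -0.2008, 0.0891]
eef_rot: [180.0, 0.0, -177.9]
contact_force: [-1.3, -0.2, -0.9]
gripper_width: 0.0163
gripper_force: 5.0
```

drive_tool(increments=[[[-0.4,0,0,0,0],[0,0,0,0,0],[0.5,0,0,0,0],[1,0,0,0,0],[1,0,0,0,0]]])

```text
time_s: 14.32
tcp_pos: [0.5366, -0.2008, 0.0891]
eef_rot: [-180.0, 0.0, -177.9]
contact_force: [0.3, 0.1, 0.1]
gripper_width: 0.0604
gripper_force: 0.0
```

drive_tool(increments=[[[1,0,0,0,0],[1,0,0,0,0],[1,0,0,0,0],[1,0,0,0,0],[1,0,0,0,0]]])

```text
time_s: 14.95
tcp_pos: [0.5365, -0.2008, 0.0891]
eef_rot: [180.0, -0.0, -177.9]
contact_force: [-0.1, 0.0, -0.1]
gripper_width: 0.0876
gripper_force: 0.0
```

drive_tool(increments=[[[1,0,0,-0.2,0],[1,0,0,-0.5,0],[1,0,0,-0.9,0],[1,0,0,-0.9,0]]])

```text
time_s: 15.45
tcp_pos: [0.5389, -0.2013, 0.2014]
eef_rot: [-179.9, 0.4, -177.9]
contact_force: [0.4, 0.0, -0.9]
gripper_width: 0.0874
gripper_force: 0.0
```

drive_tool(increments=[[[1,0.3,-0.3,-0.1,0],[1,0.9,-0.7,-0.1,0],[1,0.9,-0.7,-0.1,0],[1,0.9,-0.7,-0.1,0]]])

```text
time_s: 15.95
tcp_pos: [0.4305, -0.2895, 0.209]
eef_rot: [180.0, 0.0, -178.0]
contact_force: [0.7, -0.3, -0.5]
gripper_width: 0.0878
gripper_force: 0.0
```

drive_tool(increments=[[[1,0.5,-0.5,0,0],[1,0.9,-0.9,0,0],[1,0.9,-0.9,0,0],[1,0.9,-0.9,0,0]]])

```text
time_s: 16.45
tcp_pos: [0.3274, -0.4015, 0.2086]
eef_rot: [180.0, -0.0, -178.0]
contact_force: [1.4, 1.4, -0.6]
gripper_width: 0.0883
gripper_force: 0.0
```

Run:
```python
from h import *
snap('scene','s6.png');snap('top','t6.png')
a=cv2.imread('pics/s6.png');b=cv2.imread('pics/t6.png')
f=lambda i,u,v:cv2.resize(i[v-25:v+25,u-33:u+33],(396,300),interpolation=cv2.INTER_CUBIC)
cv2.imwrite('pics/c6.png',np.vstack([np.hstack([f(b,200,188),f(b,295,206)]),np.hstack([f(a,187,236),f(a,301,200)])]))
```

```text
(no output)
```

View pics/c6.png

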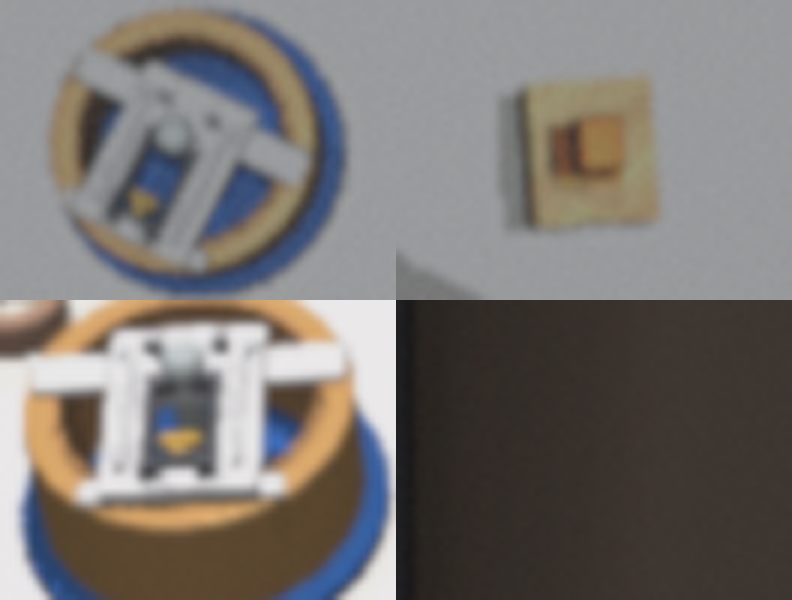

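The clip lies back at the stops, clear of the head (brass tongue at crop (143,202)). The wedge stands home in its holder at crop (603,145). I'm handing in.

```bash
python3 -c "
from plant import job
print(job.close_job())"
```

```text
the job is handed in; nothing more can be done
None
```

I freed the clip from the rod and left it lying on the keeper plate at its end stops. The wedge is back home in its holder, and I handed the job in at about 16.5 s; no verdict was shown.

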